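# Shelve the puzzle boxes by height

## Robot

A 6-joint arm with a two-finger parallel gripper is mounted at the origin on the work surface. World frame = base frame: x ahead of the robot, y to its left, z up, the work surface at z = 0. Lengths are in m, angles in rad, forces in N, time in s.
With the tool pointing down it reaches from about 0.3 to 0.75 m from the base axis. Payload 8.5 kg.
Tool frame: the origin (TCP) lies at the very end of the fingers, on their centre line; the grasp point (between the pads) lies 19 mm behind it (r.grip_point_offset is the distance from the TCP to the grasp point, in m); z points along the fingers, y is the line along which they close (so a half turn about z gives the same grasp; the last joint's range is limited). The gripper opens to 88 mm and grips with 3 to 60 N. Pads are 18 mm wide; open, the fingers measure 123 mm over their backs; the gripper's body (75 mm by 187 mm) begins 45 mm behind the grasp point.
Start: joints at [-1.328, 0.381, 1.297, -0, 1.464, -0.215], TCP at [0.243, -0.493, 0.203] pointing down, gripper open.
Joint ranges: [-3.11, 3.11], [-0.89, 2.33], [0.22, 2.48], [-1.42, 4.56], [0.17, 2.85], [-2.88, 2.88]. Speed limits (rad/s): [2.39, 2.39, 3.14, 3.14, 3.14, 3.14].

## Interface

Orientations are given as a rotation vector (axis times angle).
In Python, from bench import r, camera, camera_info, models gives the robot as it stands.
- The arm moves only by the shell command python3 -m creep 'ROWS'. ROWS is a JSON object of lists of equal length, an entry for each row: "offset": the shift along the tool's x, y, z in units of 40 mm (1.0 is 40 mm), a list of three; "twist": the turn, a rotation vector about the tool's x, y, z in units of 5 degrees (1.0 is 5 degrees), a list of three; "hand": the opening in per cent of the stroke, from 0 (shut) to 100 (fully open). In form: {"offset": [[tx, ty, tz], ...], "twist": [[ax, ay, az], ...], "hand": [hand, ...]}. A call has 1 to 10 rows; each row shifts and turns the commanded pose from where the row before left it, along the tool's axes as they then stand; what a row does not reach is not made up. A row lasts 1/10 s, in which the tool goes at most 50 mm and 8.59 degrees, less where a joint would pass 70% of its speed; a pose out of reach is approached as far as the arm can. A call is refused whole if a number of a shift passes 1 or a number of a turn 1, either way. A call with a gripper value outside its range is refused whole. The fingers move at their own pace and stop on an object; the grip force is fixed at half the most. Time passes only in rows, so rows that do not move let the fingers close. It gives the time, the measured TCP pose, the force, the opening and the grip force at its end, in the units of the state.
- r.sense(): the state, without advancing time (a new reading comes with each control period).
- camera(name): name is "side" or "top"; returns the picture (384x512x3 uint8, red, green, blue); there is no depth.
- camera_info(name): a dict with "fov_y" (degrees; the focal length in pixels is half the picture's height over the tangent of half this angle, whatever the lens; pixels are square), "cx", "cy" (the principal point, pixels), "R" (3x3) and "t" (3): a world point X has camera coordinates R X + t. Camera axes: x right, y down, z forward; pixel columns grow to the right and rows downward; lengths in m; the calibration is good to about 2 mm. A picture is of the moment at which its call begins. camera_info takes no time and is no camera call.
- r.close_job(): hands the job in; it is judged then, once.
Trained networks look in the newest picture that a camera, given by its name, has taken for a name from the list of things; names that differ only in an ending like _2 or _b are one class to them, and where a whole thing is asked for, a point or a joint stands for the part that bears it (a point fixed in the world has none). Each returns a list of dicts, best first, with "p" (0 to 1); they miss things now and then, are a little off and sometimes report something else, mostly with a low value. They report only what shows in the picture. A call takes as long as a camera call.
- models.find_in(thing, camera): "point" ([x, y, z] in m, in the coordinates of the camera as it stood for that picture, good to about 4 mm: the middle of the surface that is visible of it).
- models.spot_point(thing, camera): "point" ([x, y, z] in m, in the coordinates of the camera as it stood for that picture, good to about 4 mm: a listed point, or the origin of a listed thing).
The state is a dict: "time": time; "qpos": joint angles; "dq": joint speeds; "joint_torque": joint torques, N m; "tcp_pos": TCP position; "eef_rot": TCP orientation; "contact_force": force on the tool from outside, world axes, zero at the start; "wrist_torque": the same for the moment, N m; "gripper_width": opening from 0.0 (shut) to 1.0 (fully open); "grasp_force": force on a finger pad.
Only numpy, scipy, OpenCV 4.12 (cv2) and the standard library are available. Lean on these libraries where they do the work, as an engineer would, in place of code of your own. Each camera call takes 0.05 s, during which the arm holds its last target. There are 200 camera calls.

## Task

Stand the four jigsaw-puzzle boxes upright in the wooden rack like books, one to each slot, in order of height: the tallest next to the rack's high arched end, stepping down to the smallest at the low end. Set each one down without dropping it, square between the dividers and about midway front to back, and leave the mug, jar, glue and sorting tray where they are.

Things in the scene. Friction and masses are not known exactly. Their poses are not given: they have to be found in the camera images.
- box_tallest: the tallest of four jigsaw-puzzle boxes of one series, closed cardboard, dark blue lid with a landscape print, white tray behind; stands upright on the table, 165 mm tall (z), 120 mm wide (x), 36 mm thick (y: the way to grip it, across its top edge), about 260 g. Origin: centre of its underside; z up. From above one sees its 120 by 36 mm top
- box_second: the second tallest of four jigsaw-puzzle boxes of one series, closed cardboard, dark blue lid with a landscape print, white tray behind; stands upright on the table, 140 mm tall (z), 102 mm wide (x), 36 mm thick (y: the way to grip it, across its top edge), about 200 g. Origin: centre of its underside; z up. From above one sees its 102 by 36 mm top
- box_third: the third tallest of four jigsaw-puzzle boxes of one series, closed cardboard, dark blue lid with a landscape print, white tray behind; stands upright on the table, 115 mm tall (z), 84 mm wide (x), 36 mm thick (y: the way to grip it, across its top edge), about 150 g. Origin: centre of its underside; z up. From above one sees its 84 by 36 mm top
- box_smallest: the smallest of four jigsaw-puzzle boxes of one series, closed cardboard, dark blue lid with a landscape print, white tray behind; stands upright on the table, 90 mm tall (z), 66 mm wide (x), 36 mm thick (y: the way to grip it, across its top edge), about 100 g. Origin: centre of its underside; z up. From above one sees its 66 by 36 mm top
- rack: pale plywood rack, fixed: floor 140 mm deep (x), 266 mm long (y), its top 8 mm above the table; three dividers (6 mm thick, 40 mm high above the floor) at y = -0.066, 0, 0.066 part four open-topped slots 60 mm wide, centred at y = -0.099, -0.033, 0.033, 0.099. Boxes stand in it like books, 36 mm thickness along the row (y). Origin: centre of its underside, on the table; z up
- rack_high_end: the rack's high end: arched plywood panel, 16 mm thick (y), 140 mm deep (x), 120 mm high, fixed at one end of the row, y = +0.137 or -0.137 in the rack's frame (differs between starts); the other end has a plain low panel, 8 mm thick, 56 mm high. Origin: centre of its underside; axes as the rack's
- mug: white mug, 78 mm across, 90 mm high, handle to its +y; a bystander. Origin: centre of its underside
- jar: clear jar with a steel cap, 72 mm across, 100 mm high; a bystander. Origin: centre of its underside
- glue: white bottle of puzzle glue with an orange cap, 34 mm across, 105 mm high, standing among the boxes; a bystander. Origin: centre of its underside
- sorting_tray: low open white tray with loose puzzle pieces in it, 110 (x) by 170 (y) by 22 mm high; a bystander. Origin: centre of its underside

How it is judged:
At the end, for the whole second after the job is handed in: Each box stands upright (0.12 rad) on the rack floor in its slot, tallest beside the high end, falling in height away from it; within 16 mm of the slot centre along the row, 25 mm of the middle front to back, thickness along the row within 0.25 rad; all released and at rest (((y of rack_high_end in the frame of rack above 0 m and y of box_tallest in the frame of rack between 0.083 and 0.115 m and y of box_second in the frame of rack between 0.017 and 0.049 m and y of box_third in the frame of rack between -0.049 and -0.017 m and y of box_smallest in the frame of rack between -0.115 and -0.083 m) or (y of rack_high_end in the frame of rack below 0 m and y of box_tallest in the frame of rack between -0.115 and -0.083 m and y of box_second in the frame of rack between -0.049 and -0.017 m and y of box_third in the frame of rack between 0.017 and 0.049 m and y of box_smallest in the frame of rack between 0.083 and 0.115 m)) and x of box_tallest in the frame of rack between -0.025 and 0.025 m and z of box_tallest in the frame of rack between 0.003 and 0.013 m and angle between each of box_tallest, box_second, box_third, box_smallest's own z axis and vertical below 0.12 rad and angle between the y axis of each of box_tallest, box_second, box_third, box_smallest and the y axis of rack, either way round below 0.25 rad and linear speed of each of box_tallest, box_second, box_third, box_smallest below 0.02 m/s and angular speed of each of box_tallest, box_second, box_third, box_smallest below 0.15 rad/s and x of box_second in the frame of rack between -0.025 and 0.025 m and z of box_second in the frame of rack between 0.003 and 0.013 m and x of box_third in the frame of rack between -0.025 and 0.025 m and z of box_third in the frame of rack between 0.003 and 0.013 m and x of box_smallest in the frame of rack between -0.025 and 0.025 m and z of box_smallest in the frame of rack between 0.003 and 0.013 m); the robot touches nothing.
It fails at once if the mug, the jar, the glue bottle or the sorting tray is pushed more than 30 mm or knocked over (distance of any of mug, jar, glue, sorting_tray from where it was at the start of the episode above 0.03 m or angle between any of mug, jar, glue, sorting_tray's own z axis and vertical above 0.5 rad).
It fails at once if a puzzle box is dropped (moves faster than 0.7 m/s with no finger on it, a fall of some 25 mm) ((contact force between box_tallest and the fingers below 0.05 N and linear speed of box_tallest above 0.7 m/s) or (contact force between box_second and the fingers below 0.05 N and linear speed of box_second above 0.7 m/s) or (contact force between box_third and the fingers below 0.05 N and linear speed of box_third above 0.7 m/s) or (contact force between box_smallest and the fingers below 0.05 N and linear speed of box_smallest above 0.7 m/s)).
It also fails if it takes over 138 s, if anything falls off the work surface, if the arm or the gripper's body presses on something with over 40 N, if the wrist force passes 120 N, or if a joint passes its speed limit or range.

## Working session

There is one attempt and no reset: what is moved stays moved. The work goes in short steps, Python scripts to look and compute and a shell command to move; the robot and the scene stay as the last step left them, time stands still between calls to the robot, and variables do not carry over. Pictures are saved under pics/ and viewed, at most 14 in all, crops included, and the job is handed in when it is done.

```bash
mkdir -p pics; ls; cat > look.py <<'E'
import numpy as np, cv2
from bench import r, camera, camera_info, models
def snap(name, f):
    im=camera(name); cv2.imwrite('pics/'+f, im[:,:,::-1]); return im
def world(p,name):
    i=camera_info(name); return np.array(i['R']).T@(np.array(p)-np.array(i['t']))
def pix2w(u,v,z,name):
    i=camera_info(name); f=192/np.tan(np.radians(i['fov_y'])/2)
    R=np.array(i['R']); c=-R.T@np.array(i['t']); d=R.T@np.array([(u-i['cx'])/f,(v-i['cy'])/f,1])
    return c+d*(z-c[2])/d[2]
E
python3 - <<'E'
from look import *
np.set_printoptions(precision=3,suppress=True)
snap('top','t1.png'); snap('side','s1.png')
for n in ['box_tallest','box_second','box_third','box_smallest','rack','rack_high_end','mug','jar','glue','sorting_tray']:
    for c in ['top','side']:
        print(n,c,[(round(d['p'],2),world(d['point'],c)) for d in models.spot_point(n,c)[:2]])
for c in ['top','side']:
    i=camera_info(c);R=np.array(i['R']);print(c,i['fov_y'],-R.T@np.array(i['t']),R[2])
print(r.sense())
E
```

```text
pics
box_tallest top [(0.85, array([ 0.441,  0.289, -0.   ])), (0.55, array([ 0.63 ,  0.095, -0.003]))]
box_tallest side []
box_second top [(0.67, array([0.595, 0.317, 0.002]))]
box_second side [(0.61, array([ 0.592,  0.318, -0.001]))]
box_third top [(0.81, array([ 0.63 ,  0.098, -0.004]))]
box_third side [(0.97, array([ 0.631,  0.093, -0.002])), (0.39, array([ 0.439,  0.3  , -0.003]))]
box_smallest top [(0.89, array([ 0.459,  0.1  , -0.004]))]
box_smallest side [(0.7, array([0.456, 0.096, 0.001]))]
rack top [(0.82, array([ 0.527, -0.174,  0.003]))]
rack side [(0.65, array([ 0.532, -0.176,  0.001]))]
rack_high_end top [(0.82, array([ 0.502, -0.046,  0.005]))]
rack_high_end side [(0.68, array([ 0.461,  0.444, -0.001])), (0.65, array([ 0.499, -0.045, -0.001]))]
mug top [(0.89, array([ 0.632,  0.456, -0.004]))]
mug side [(0.61, array([ 0.639,  0.455, -0.   ])), (0.6, array([0.455, 0.095, 0.001]))]
jar top [(0.72, array([ 0.465,  0.447, -0.001]))]
jar side [(0.72, array([ 0.461,  0.443, -0.002])), (0.72, array([ 0.786,  0.147, -0.   ]))]
glue top [(0.74, array([0.542, 0.193, 0.003])), (0.25, array([0.783, 0.142, 0.001]))]
glue side [(0.59, array([0.541, 0.199, 0.002]))]
sorting_tray top [(0.78, array([ 0.783,  0.139, -0.   ]))]
sorting_tray side [(0.55, array([ 0.786,  0.146, -0.001]))]
top 48.598755446516236 [0.449 0.094 1.176] [ 0.151 -0.022 -0.988]
side 54.32195128699639 [0.568 0.913 0.884] [ 0.053 -0.715 -0.697]
{'time': 1.1, 'qpos': array([-1.328,  0.381,  1.297,  0.   ,  1.464, -0.215]), 'dq': array([-0.001, -0.   , -0.002,  0.   , -0.001,  0.002]), 'joint_torque': array([ -0.   , -43.779, -22.474,   0.071,   0.031,  -0.   ]), 'tcp_pos': array([ 0.243, -0.493,  0.203]), 'eef_rot': array([-3.06 , -0.713, -0.   ]), 'contact_force': array([0.506, 0.359, 0.444]), 'wrist_torque': array([0.044, 0.027, 0.004]), 'grasp_force': 0.0, 'gripper_width': 1.0009849338603927}
```

View pics/t1.png

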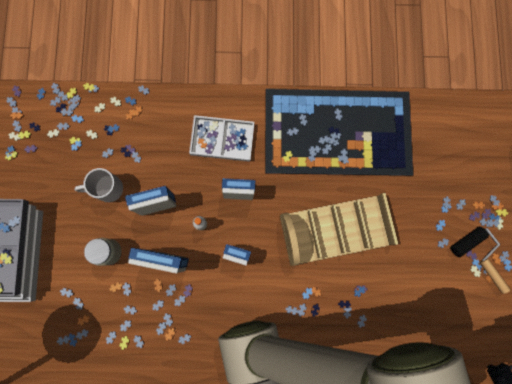

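View pics/s1.png

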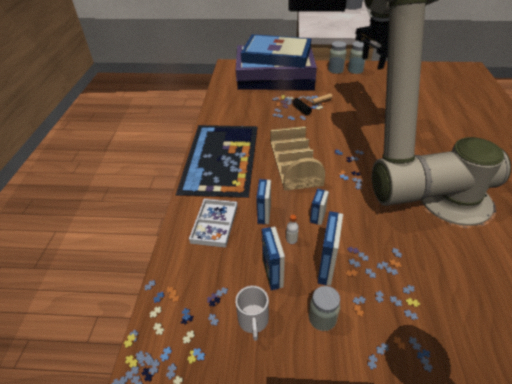

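The top view shows tallest at pixel (158,261), second (150,200), third (238,187), smallest (237,255), glue (199,223), and the rack at (340,230) with its high end at +y (left). I'll zoom in for yaws.

```bash
python3 - <<'E'
import cv2
im=cv2.imread('pics/t1.png')
cv2.imwrite('pics/c1.png',cv2.resize(im[170:285,110:270],None,fx=5,fy=5,interpolation=cv2.INTER_CUBIC))
cv2.imwrite('pics/c2.png',cv2.resize(im[185:275,275:405],None,fx=6,fy=6,interpolation=cv2.INTER_CUBIC))
E
```

```text
(no output)
```

View pics/c1.png

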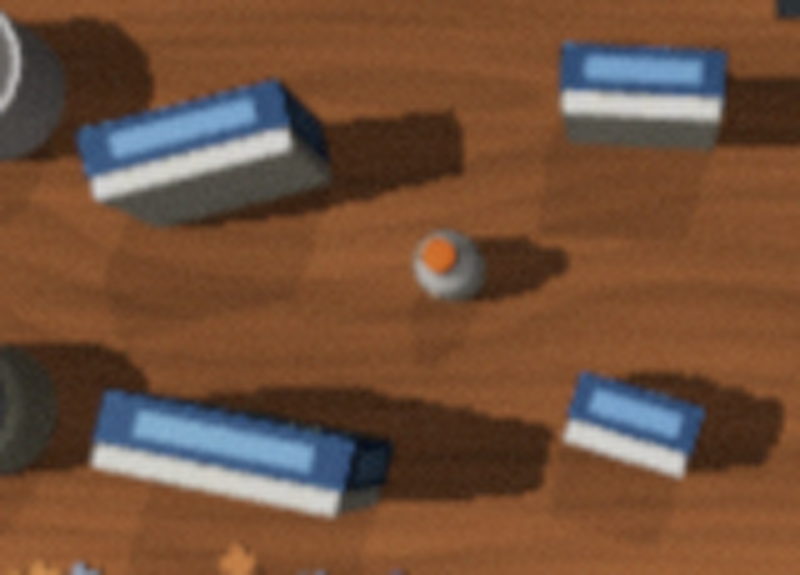

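View pics/c2.png

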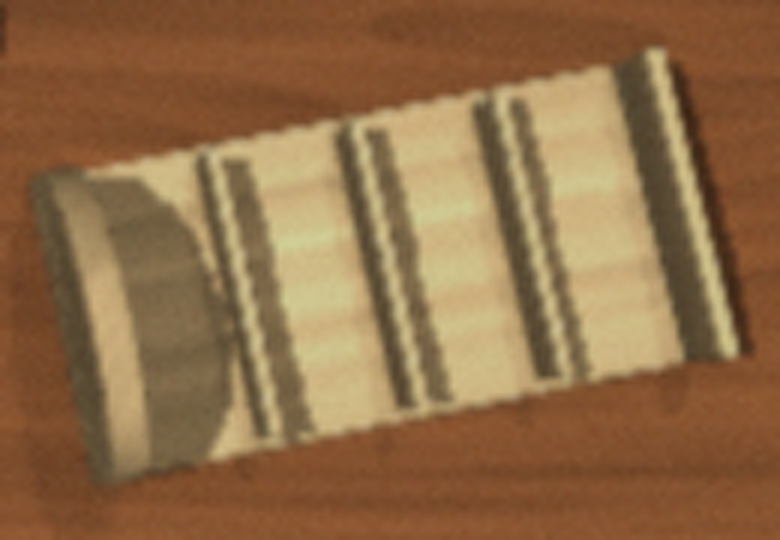

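```bash
python3 - <<'E'
from look import *
np.set_printoptions(precision=4,suppress=True)
B={'tallest':(.165,[(105,392),(352,435),(335,517),(93,467)]),'second':(.14,[(78,130),(278,80),(293,130),(95,200)]),
'third':(.115,[(562,43),(725,50),(722,118),(562,108)]),'smallest':(.09,[(580,372),(702,408),(685,477),(565,440)])}
for n,(z,c) in B.items():
    w=np.array([pix2w(110+(u-2)/5,170+(v-2)/5,z,'top')[:2] for u,v in c])
    e1=(w[0]+w[3]-w[1]-w[2])/2
    print(n,w.mean(0),'len',np.linalg.norm(e1),'th',np.linalg.norm((w[0]+w[1]-w[2]-w[3])/2),'wide-axis deg',np.degrees(np.arctan2(e1[1],e1[0])))
for z,a,b in [(.048,(212,155),(265,435)),(.048,(357,125),(407,405)),(.048,(500,95),(562,378)),(.056,(656,48),(735,352))]:
    w=np.array([pix2w(275+(u-2.5)/6,185+(v-2.5)/6,z,'top')[:2] for u,v in (a,b)]); d=w[0]-w[1]
    print(w.mean(0),np.linalg.norm(d),np.degrees(np.arctan2(d[1],d[0])))
E
```

```text
tallest [0.4417 0.2884] len 0.11642804800125638 th 0.03665891267578531 wide-axis deg 80.05292462102541
second [0.5949 0.3171] len 0.10044167367061217 th 0.030922551400953513 wide-axis deg 108.04830661553856
third [0.6301 0.0941] len 0.08181247840121662 th 0.034138329426342255 wide-axis deg 87.85688659376655
smallest [0.4578 0.0964] len 0.06385639606545795 th 0.03516949967973508 wide-axis deg 74.08098135517304
[ 0.5155 -0.1099] 0.12521081918781643 10.144476888563664
[ 0.5296 -0.1741] 0.12544788783773206 9.057208439747031
[ 0.5432 -0.241 ] 0.1280314671248372 10.832416542682736
[ 0.5598 -0.3125] 0.13814707647875277 12.545644491774894
```

Rack: centre about (0.5296, -0.174), yaw about 11.5°, high end at +y. The measured lengths match the given sizes. Going to the tallest box first.

```bash
cat > plan.py <<'E'
import sys; from look import *
from scipy.spatial.transform import Rotation as Ro
s=r.sense(); M=Ro.from_rotvec(s['eef_rot']).as_matrix(); psi=np.degrees(np.arctan2(M[1,0],M[0,0]))
print('tcp',s['tcp_pos'].round(4),'psi',psi.round(2),'tilt',np.degrees(np.arccos(-M[2,2])).round(2),'w',round(s['gripper_width'],3),'F',s['contact_force'].round(1),'t',s['time'])
a=[float(x) for x in sys.argv[1:]]
if a: print('units',(M.T@(np.array(a[:3])-s['tcp_pos'])/.04).round(2),'twist z',round((psi-a[3])/5,2))
E
python3 -m creep '{"offset":[[0.654,-0.766,-0.2],[0.654,-0.766,-0.2],[0.654,-0.766,-0.2],[0.654,-0.766,-0.2],[0.654,-0.766,-0.2],[0.654,-0.766,-0.2],[0.654,-0.766,-0.2],[0.654,-0.766,0],[0.654,-0.766,0],[0.654,-0.766,0]],"twist":[[0,0,0],[0,0,0],[0,0,0],[0,0,0],[0,0,0],[0,0,0],[0,0,0],[0,0,0],[0,0,0],[0,0,0]],"hand":[100,100,100,100,100,100,100,100,100,100]}'
python3 -m creep '{"offset":[[0.654,-0.766,0],[0.654,-0.766,0],[0.654,-0.766,0],[0.654,-0.766,0],[0.654,-0.766,0],[0.654,-0.766,0],[0.654,-0.766,0],[0.654,-0.766,0],[0.654,-0.766,0],[0.654,-0.766,0]],"twist":[[0,0,0],[0,0,0],[0,0,0],[0,0,0],[0,0,0],[0,0,0],[0,0,0],[0,0,0],[0,0,0],[0,0,0]],"hand":[100,100,100,100,100,100,100,100,100,100]}'
python3 -m creep '{"offset":[[0,0,0],[0,0,0],[0,0,0],[0,0,0],[0,0,0],[0,0,0],[0,0,0],[0,0,0],[0,0,0],[0,0,0]],"twist":[[0,0,-1],[0,0,-1],[0,0,-1],[0,0,-1],[0,0,-1],[0,0,-1],[0,0,-1],[0,0,-1],[0,0,-1],[0,0,-1]],"hand":[100,100,100,100,100,100,100,100,100,100]}'
python3 plan.py 0.442 0.2885 0.137 80
```

```text
time: 2.1
tcp_pos: [0.3424, -0.1013, 0.2592]
eef_rot: [3.059, 0.712, 0.001]
contact_force: [0.4, -0.2, -0.1]
gripper_width: 1.001
grasp_force: 0.0
time: 3.1
tcp_pos: [0.4416, 0.2894, 0.259]
eef_rot: [3.059, 0.713, 0.0]
contact_force: [0.2, -0.6, 0.9]
gripper_width: 1.0
grasp_force: 0.0
time: 4.1
tcp_pos: [0.4415, 0.2876, 0.2589]
eef_rot: [-2.468, -1.944, 0.0]
contact_force: [0.8, 0.2, -0.1]
gripper_width: 1.001
grasp_force: 0.0
tcp [0.4415 0.2876 0.2589] psi 76.44 tilt 0.0 w 1.001 F [ 0.8  0.2 -0.1] t 4.1
units [0.03 0.01 3.05] twist z -0.71
```

```bash

python3 -m creep '{"offset":[[0,0,0.6],[0,0,0.6],[0,0,0.6],[0,0,0.5],[0,0,0.4],[0,0,0.35],[0,0,0],[0,0,0],[0,0,0],[0,0,0]],"twist":[[0,0,-0.71],[0,0,0],[0,0,0],[0,0,0],[0,0,0],[0,0,0],[0,0,0],[0,0,0],[0,0,0],[0,0,0]],"hand":[100,100,100,100,100,100,100,36,30,30]}'
python3 -m creep '{"offset":[[0,0,0],[0,0,0],[0,0,0],[0,0,0],[0,0,0]],"twist":[[0,0,0],[0,0,0],[0,0,0],[0,0,0],[0,0,0]],"hand":[30,30,30,30,30]}'
python3 plan.py 0.5099 -0.077 0.28 11.5
```

```text
time: 5.1
tcp_pos: [0.4419, 0.2877, 0.1377]
eef_rot: [2.41, 2.014, 0.002]
contact_force: [0.1, -0.1, 0.1]
gripper_width: 0.75
grasp_force: 0.0
time: 5.6
tcp_pos: [0.4416, 0.2876, 0.137]
eef_rot: [2.41, 2.015, 0.0]
contact_force: [-0.7, -0.1, 0.2]
gripper_width: 0.311
grasp_force: 0.0
tcp [0.4416 0.2876 0.137 ] psi 79.78 tilt 0.0 w 0.311 F [-0.7 -0.1  0.2] t 5.6
units [-8.67  3.3  -3.58] twist z 13.66
```

```bash
python3 - <<'E'
from look import *
a=snap('side','s2.png');cv2.imwrite('pics/s2c.png',cv2.resize(a[150:350,230:430,::-1],None,fx=2.9,fy=2.9,interpolation=cv2.INTER_CUBIC))
print(r.sense()['gripper_width'])
E
```

```text
0.3033837307406705
```

View pics/s2c.png

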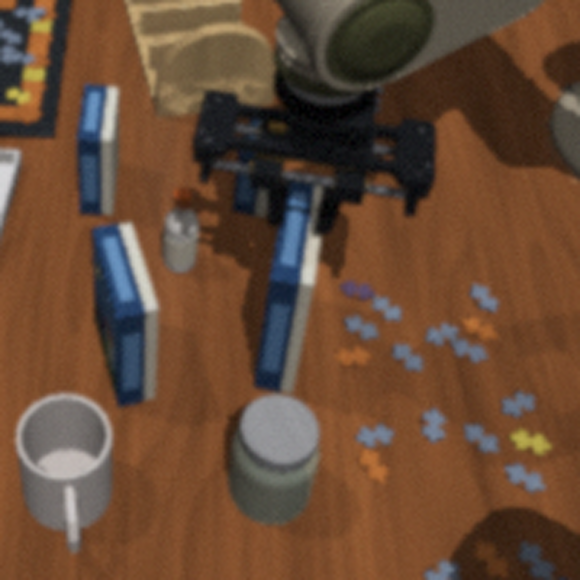

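```bash
python3 - <<'E'
from look import *
i=camera_info('side');f=192/np.tan(np.radians(i['fov_y'])/2);R=np.array(i['R']);t=np.array(i['t'])
def pr(X):
    c=R@np.array(X)+t; return (np.array([f*c[0]/c[2]+i['cx'],f*c[1]/c[2]+i['cy']])-[230,150])*2.9
p=r.sense()['tcp_pos']; print('tcp',pr(p),'grasp',pr(p+[0,0,.019]),'body',pr(p+[0,0,.064]))
a=np.radians(80);ex=np.array([np.cos(a),np.sin(a),0]);ey=np.array([-np.sin(a),np.cos(a),0])
for z in(0,.165):
  for sx in(-1,1):
    for sy in (-1,1): print(z,sx,sy,pr(np.array([.442,.2885,z])+sx*.06*ex+sy*.018*ey).round())
for d in models.spot_point('box_tallest','side')[:2]: print(d['p'],world(d['point'],'side'))
E
```

```text
tcp [295.5359765  247.35935318] grasp [297.96127161 233.39736186] body [303.98510188 198.7192457 ]
0 -1 -1 [268. 287.]
0 -1 1 [304. 293.]
0 1 -1 [253. 387.]
0 1 1 [291. 394.]
0.165 -1 -1 [286. 175.]
0.165 -1 1 [326. 181.]
0.165 1 -1 [270. 277.]
0.165 1 1 [313. 285.]
0.58 [0.44107927 0.29512158 0.00214372]
```

```bash
python3 - <<'E'
from look import *
b=snap('top','t3.png')
a=cv2.imread('pics/s2.png')
def pr(X,n):
    i=camera_info(n);f=192/np.tan(np.radians(i['fov_y'])/2);c=np.array(i['R'])@np.array(X)+np.array(i['t']); return np.array([f*c[0]/c[2]+i['cx'],f*c[1]/c[2]+i['cy']])
p=r.sense()['tcp_pos']; print(pr(p,'top'))
A=cv2.resize(a[165:265,285:385],None,fx=6,fy=6,interpolation=cv2.INTER_CUBIC)[:, :400]
B=cv2.resize(b[210:310,125:190,::-1],None,fx=6,fy=6,interpolation=cv2.INTER_CUBIC)
cv2.imwrite('pics/m3.png',np.hstack([A,B]))
print(r.sense()['qpos'])
E
```

```text
[156.43376603 260.12150939]
[3.52403063e-01 3.99692243e-01 1.47105030e+00 8.40557323e-07
 1.27085585e+00 5.30806221e-01]
```

View pics/m3.png

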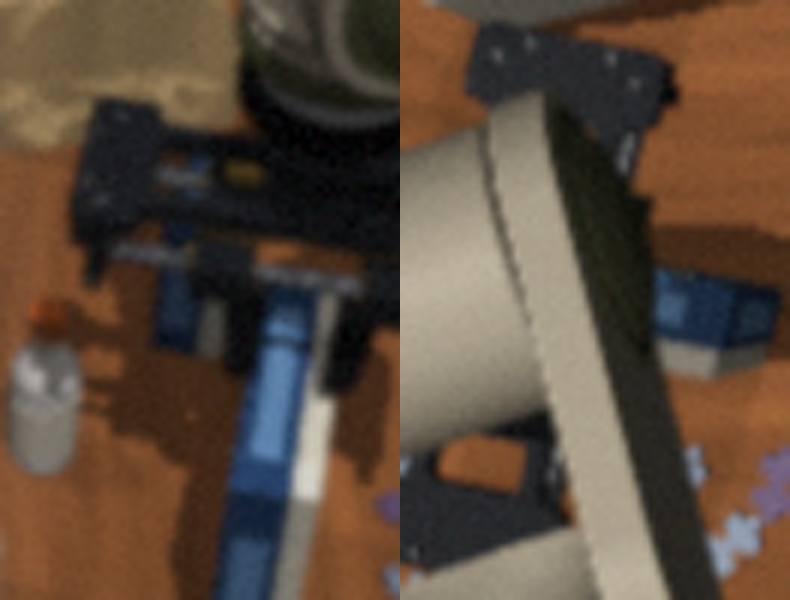

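The fingers straddle the box (side-crop columns 260–330), so 30% may simply not be closed yet. I'll close further.

```bash

python3 -m creep '{"offset":[[0,0,0],[0,0,0],[0,0,0],[0,0,0],[0,0,0]],"twist":[[0,0,0],[0,0,0],[0,0,0],[0,0,0],[0,0,0]],"hand":[20,10,0,0,0]}'
```

```text
time: 6.25
tcp_pos: [0.4416, 0.2876, 0.137]
eef_rot: [-2.41, -2.015, -0.0]
contact_force: [1.1, 0.2, 0.6]
gripper_width: 0.002
grasp_force: 0.0
```

```bash
python3 - <<'E'
from look import *
print(r.grip_point_offset, r.sense()['tcp_pos'])
a=snap('side','s4.png'); cv2.imwrite('pics/s4c.png',cv2.resize(a[180:270,285:385,::-1],None,fx=6,fy=6,interpolation=cv2.INTER_CUBIC))
E
```

```text
0.0187 [0.44156358 0.28758654 0.13695422]
```

View pics/s4c.png

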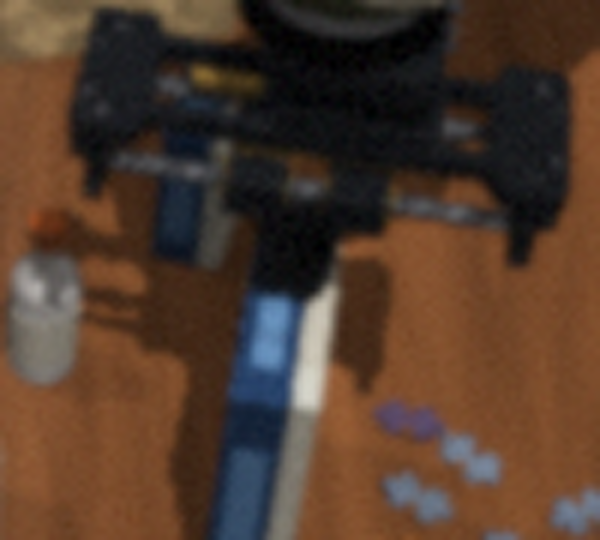

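The closed tips show at crop (290,290), i.e. pixel (333,228) against a predicted (332,235). So the fingertips really sit about 28 mm higher than reported, just above the box. I'll open and go 28 mm lower.

```bash

python3 -m creep '{"offset":[[0,0,-0.3],[0,0,0],[0,0,0],[0,0,0],[0,0,0],[0,0,0],[0,0,0],[0,0,0],[0,0,0],[0,0,0]],"twist":[[0,0,0],[0,0,0],[0,0,0],[0,0,0],[0,0,0],[0,0,0],[0,0,0],[0,0,0],[0,0,0],[0,0,0]],"hand":[100,100,100,100,100,100,100,100,100,100]}'
python3 -m creep '{"offset":[[0,0,0],[0,0,0.2],[0,0,0.2],[0,0,0.2],[0,0,0.2],[0,0,0.2],[0,0,0],[0,0,0],[0,0,0],[0,0,0]],"twist":[[0,0,0],[0,0,0],[0,0,0],[0,0,0],[0,0,0],[0,0,0],[0,0,0],[0,0,0],[0,0,0],[0,0,0]],"hand":[100,100,100,100,100,100,100,60,30,20]}'
python3 -m creep '{"offset":[[0,0,0],[0,0,0],[0,0,0],[0,0,0],[0,0,0],[0,0,0]],"twist":[[0,0,0],[0,0,0],[0,0,0],[0,0,0],[0,0,0],[0,0,0]],"hand":[20,20,20,20,20,20]}'
```

```text
time: 7.3
tcp_pos: [0.4415, 0.2876, 0.149]
eef_rot: [2.41, 2.015, -0.0]
contact_force: [-1.1, 0.5, 0.7]
gripper_width: 0.887
grasp_force: 0.0
time: 8.3
tcp_pos: [0.4417, 0.2877, 0.1093]
eef_rot: [2.41, 2.015, 0.001]
contact_force: [0.1, 0.3, 0.3]
gripper_width: 0.752
grasp_force: 0.0
time: 8.9
tcp_pos: [0.4415, 0.2876, 0.109]
eef_rot: [-2.41, -2.015, 0.0]
contact_force: [-1.2, -0.2, 0.5]
gripper_width: 0.407
grasp_force: 29.9
```

Gripped (36 mm). Lift and turn.

```bash

python3 -m creep '{"offset":[[0,0,-0.2],[0,0,-0.4],[0,0,-0.5],[0,0,-0.5],[0,0,-0.5],[0,0,-0.5],[0,0,-0.5],[0,0,-0.4],[0,0,-0.2],[0,0,0]],"twist":[[0,0,0],[0,0,0],[0,0,0],[0,0,0.3],[0,0,0.6],[0,0,0.9],[0,0,0.9],[0,0,0.9],[0,0,0.9],[0,0,0.9]],"hand":[20,20,20,20,20,20,20,20,20,20]}'
python3 -m creep '{"offset":[[0,0,0],[0,0,0],[0,0,0],[0,0,0],[0,0,0],[0,0,0],[0,0,0],[0,0,0],[0,0,0],[0,0,0]],"twist":[[0,0,0.9],[0,0,0.9],[0,0,0.9],[0,0,0.9],[0,0,0.9],[0,0,0.9],[0,0,0.9],[0,0,0.9],[0,0,0.6],[0,0,0.3]],"hand":[20,20,20,20,20,20,20,20,20,20]}'
python3 plan.py 0.5099 -0.077 0.117 11.5
```

```text
time: 9.9
tcp_pos: [0.4418, 0.2876, 0.2584]
eef_rot: [2.816, 1.392, 0.003]
contact_force: [-0.4, 0.5, -3.3]
gripper_width: 0.404
grasp_force: 29.9
time: 10.9
tcp_pos: [0.4414, 0.2875, 0.257]
eef_rot: [3.124, 0.334, -0.001]
contact_force: [0.0, 0.2, -3.2]
gripper_width: 0.408
grasp_force: 29.9
tcp [0.4414 0.2875 0.257 ] psi 12.19 tilt 0.03 w 0.408 F [ 0.   0.2 -3.2] t 10.9
units [-0.25  9.27  3.5 ] twist z 0.14
```

```bash

python3 -m creep '{"offset":[[0,0.3,0],[0,0.5,0],[0,0.7,0],[0,0.7,0],[0,0.7,0],[0,0.7,0],[0,0.7,0],[0,0.7,0],[0,0.7,0],[0,0.7,0]],"twist":[[0,0,0.14],[0,0,0],[0,0,0],[0,0,0],[0,0,0],[0,0,0],[0,0,0],[0,0,0],[0,0,0],[0,0,0]],"hand":[20,20,20,20,20,20,20,20,20,20]}'
python3 -m creep '{"offset":[[-0.1,0.7,0],[-0.1,0.7,0],[-0.05,0.6,0],[0,0.4,0],[0,0.3,0],[0,0.17,0],[0,0,0],[0,0,0]],"twist":[[0,0,0],[0,0,0],[0,0,0],[0,0,0],[0,0,0],[0,0,0],[0,0,0],[0,0,0]],"hand":[20,20,20,20,20,20,20,20]}'
python3 plan.py 0.5099 -0.077 0.117 11.5
python3 - <<'E'
from look import *
b=snap('top','t5.png'); a=snap('side','s5.png')
B=cv2.resize(b[185:275,275:405,::-1],None,fx=3,fy=3,interpolation=cv2.INTER_CUBIC)
A=cv2.resize(a[75:210,230:360,::-1],None,fx=3,fy=3,interpolation=cv2.INTER_CUBIC)
B=cv2.copyMakeBorder(B,0,A.shape[0]-B.shape[0],0,0,cv2.BORDER_CONSTANT)
cv2.imwrite('pics/m5.png',np.hstack([A,B]))
E
```

```text
time: 11.9
tcp_pos: [0.4929, 0.035, 0.2571]
eef_rot: [3.125, 0.317, -0.0]
contact_force: [0.4, -0.3, -2.6]
gripper_width: 0.41
grasp_force: 29.9
time: 12.7
tcp_pos: [0.5063, -0.0771, 0.2569]
eef_rot: [-3.125, -0.318, 0.0]
contact_force: [-0.7, 0.5, -3.3]
gripper_width: 0.405
grasp_force: 29.9
tcp [ 0.5063 -0.0771  0.2569] psi 11.62 tilt 0.02 w 0.405 F [-0.7  0.5 -3.3] t 12.7
units [0.09 0.02 3.5 ] twist z 0.02
```

View pics/m5.png

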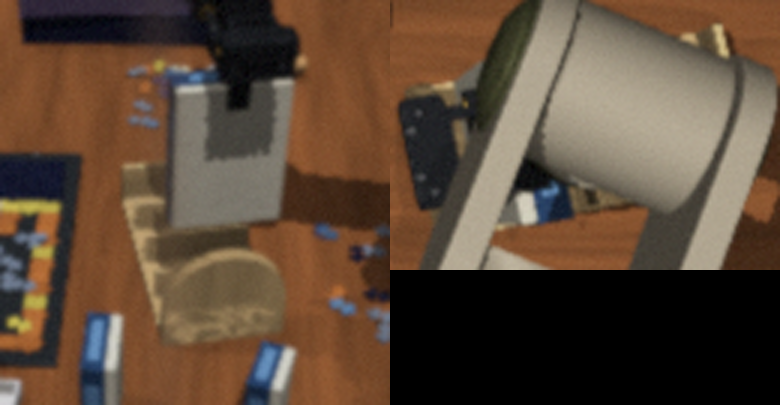

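Held box hangs square above the slot beside the arched end (crop (230,150), arch at (225,290)). Lowering.

```bash

python3 -m creep '{"offset":[[0.09,0.02,0.3],[0,0,0.4],[0,0,0.5],[0,0,0.5],[0,0,0.5],[0,0,0.4],[0,0,0.3],[0,0,0.25],[0,0,0.2],[0,0,0]],"twist":[[0,0,0],[0,0,0],[0,0,0],[0,0,0],[0,0,0],[0,0,0],[0,0,0],[0,0,0],[0,0,0],[0,0,0]],"hand":[20,20,20,20,20,20,20,20,20,20]}'
python3 -m creep '{"offset":[[0,0,0.05],[0,0,0.05],[0,0,0.05],[0,0,0]],"twist":[[0,0,0],[0,0,0],[0,0,0],[0,0,0]],"hand":[20,20,20,20]}'
```

```text
time: 13.8
tcp_pos: [0.5096, -0.0774, 0.1219]
eef_rot: [-3.125, -0.317, 0.003]
contact_force: [0.3, 0.3, -2.8]
gripper_width: 0.404
grasp_force: 29.9
time: 14.2
tcp_pos: [0.5102, -0.0777, 0.1171]
eef_rot: [3.125, 0.317, 0.001]
contact_force: [0.3, 0.5, -2.5]
gripper_width: 0.407
grasp_force: 29.9
```

```bash

python3 -m creep '{"offset":[[0,0,0.02],[0,0,0.02],[0,0,0]],"twist":[[0,0,0],[0,0,0],[0,0,0]],"hand":[20,20,20]}'
```

```text
time: 14.5
tcp_pos: [0.5104, -0.0777, 0.1169]
eef_rot: [3.125, 0.317, 0.003]
contact_force: [-3.5, 3.3, 9.9]
gripper_width: 0.41
grasp_force: 30.0
```

Contact with the floor. Release and rise.

```bash

python3 -m creep '{"offset":[[0,0,0],[0,0,0],[0,0,0],[0,0,-0.2],[0,0,-0.4],[0,0,-0.5],[0,0,-0.5],[0,0,-0.5],[0,0,-0.5],[0,0,-0.2]],"twist":[[0,0,0],[0,0,0],[0,0,0],[0,0,0],[0,0,0],[0,0,0],[0,0,0],[0,0,0],[0,0,0],[0,0,0]],"hand":[54,54,54,54,54,54,54,100,100,100]}'
python3 plan.py 0.595 0.317 0.084 104
python3 - <<'E'
from look import *
a=snap('side','s6.png'); cv2.imwrite('pics/s6c.png',cv2.resize(a[75:325,190:390,::-1],None,fx=2.4,fy=2.4,interpolation=cv2.INTER_CUBIC))
E
```

```text
time: 15.5
tcp_pos: [0.5106, -0.0779, 0.2296]
eef_rot: [3.124, 0.317, 0.005]
contact_force: [-1.1, 0.1, -0.4]
gripper_width: 0.784
grasp_force: 0.0
tcp [ 0.5106 -0.0779  0.2296] psi 11.58 tilt 0.2 w 0.784 F [-1.1  0.1 -0.4] t 15.5
units [ 4.04 -9.26  3.63] twist z -18.48
```

View pics/s6c.png

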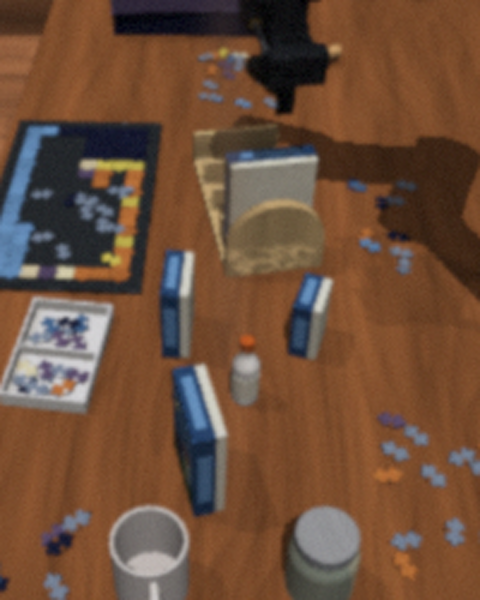

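Tallest stands square beside the arched end. Now the second.

```bash

python3 -m creep '{"offset":[[0.29,-0.66,0],[0.29,-0.66,0],[0.29,-0.66,0],[0.29,-0.66,0],[0.29,-0.66,0],[0.29,-0.66,0],[0.29,-0.66,0],[0.29,-0.66,0],[0.29,-0.66,0],[0.29,-0.66,0]],"twist":[[0,0,0],[0,0,0],[0,0,0],[0,0,0],[0,0,0],[0,0,0],[0,0,0],[0,0,0],[0,0,0],[0,0,0]],"hand":[100,100,100,100,100,100,100,100,100,100]}'
python3 -m creep '{"offset":[[0.29,-0.66,0],[0.29,-0.66,0],[0.29,-0.66,0],[0.27,-0.68,0],[0,0,0],[0,0,0],[0,0,0],[0,0,0],[0,0,0],[0,0,0]],"twist":[[0,0,0],[0,0,0],[0,0,0],[0,0,-0.5],[0,0,-1],[0,0,-1],[0,0,-1],[0,0,-1],[0,0,-1],[0,0,-1]],"hand":[100,100,100,100,100,100,100,100,100,100]}'
python3 -m creep '{"offset":[[0,0,0],[0,0,0],[0,0,0],[0,0,0],[0,0,0],[0,0,0],[0,0,0],[0,0,0],[0,0,0],[0,0,0]],"twist":[[0,0,-1],[0,0,-1],[0,0,-1],[0,0,-1],[0,0,-1],[0,0,-1],[0,0,-1],[0,0,-1],[0,0,-1],[0,0,-1]],"hand":[100,100,100,100,100,100,100,100,100,100]}'
python3 plan.py 0.595 0.317 0.084 104
```

```text
time: 16.55
tcp_pos: [0.5705, 0.2054, 0.2264]
eef_rot: [3.125, 0.317, -0.002]
contact_force: [0.3, -0.8, -0.2]
gripper_width: 0.998
grasp_force: 0.0
time: 17.55
tcp_pos: [0.5938, 0.3175, 0.2262]
eef_rot: [-2.91, -1.184, 0.003]
contact_force: [0.1, -0.2, -0.2]
gripper_width: 1.005
grasp_force: 0.0
time: 18.55
tcp_pos: [0.5938, 0.3175, 0.2262]
eef_rot: [-2.136, -2.302, 0.002]
contact_force: [-0.0, 0.2, 0.1]
gripper_width: 0.997
grasp_force: 0.0
tcp [0.5938 0.3175 0.2262] psi 94.28 tilt 0.1 w 0.997 F [-0.   0.2  0.1] t 18.55
units [-0.01  0.03  3.56] twist z -1.94
```

```bash

python3 -m creep '{"offset":[[0,0.03,0.2],[0,0,0.3],[0,0,0.5],[0,0,0.6],[0,0,0.6],[0,0,0.5],[0,0,0.4],[0,0,0.3],[0,0,0.16],[0,0,0]],"twist":[[0,0,-0.97],[0,0,-0.97],[0,0,0],[0,0,0],[0,0,0],[0,0,0],[0,0,0],[0,0,0],[0,0,0],[0,0,0]],"hand":[100,100,100,100,100,100,100,100,100,100]}'
python3 -m creep '{"offset":[[0,0,0],[0,0,0],[0,0,0],[0,0,0],[0,0,0],[0,0,0],[0,0,0],[0,0,0],[0,0,0],[0,0,0]],"twist":[[0,0,0],[0,0,0],[0,0,0],[0,0,0],[0,0,0],[0,0,0],[0,0,0],[0,0,0],[0,0,0],[0,0,0]],"hand":[40,20,20,20,20,20,20,20,20,20]}'
python3 plan.py 0.595 0.317 0.084 104
```

```text
time: 19.55
tcp_pos: [0.5949, 0.3176, 0.0841]
eef_rot: [-1.938, -2.471, 0.002]
contact_force: [-0.5, 1.0, 1.0]
gripper_width: 0.998
grasp_force: 0.0
time: 20.55
tcp_pos: [0.5952, 0.3177, 0.085]
eef_rot: [-1.939, -2.472, -0.0]
contact_force: [0.1, 0.7, 0.0]
gripper_width: 0.409
grasp_force: 29.6
tcp [0.5952 0.3177 0.085 ] psi 103.78 tilt 0.0 w 0.409 F [0.1 0.7 0. ] t 20.55
units [-0.02 -0.01  0.02] twist z -0.04
```

```bash

python3 -m creep '{"offset":[[0,0,-0.2],[0,0,-0.4],[0,0,-0.6],[0,0,-0.6],[0,0,-0.6],[0,0,-0.6],[0,0,-0.6],[0,0,-0.6],[0,0,-0.4],[0,0,-0.2]],"twist":[[0,0,0],[0,0,0],[0,0,0],[0,0,0.4],[0,0,0.7],[0,0,1],[0,0,1],[0,0,1],[0,0,1],[0,0,1]],"hand":[20,20,20,20,20,20,20,20,20,20]}'
python3 -m creep '{"offset":[[0,0,0],[0,0,0],[0,0,0],[0,0,0],[0,0,0],[0,0,0],[0,0,0],[0,0,0],[0,0,0],[0,0,0]],"twist":[[0,0,1],[0,0,1],[0,0,1],[0,0,1],[0,0,1],[0,0,1],[0,0,1],[0,0,1],[0,0,1],[0,0,1]],"hand":[20,20,20,20,20,20,20,20,20,20]}'
python3 -m creep '{"offset":[[0,0,0],[0,0,0],[0,0,0],[0,0,0]],"twist":[[0,0,0.9],[0,0,0.6],[0,0,0.4],[0,0,0.4]],"hand":[20,20,20,20]}'
python3 plan.py 0.523 -0.1417 0.093 11.5
```

```text
time: 21.55
tcp_pos: [0.5953, 0.3177, 0.2792]
eef_rot: [2.524, 1.87, 0.004]
contact_force: [-0.6, 0.7, -2.3]
gripper_width: 0.409
grasp_force: 29.6
time: 22.55
tcp_pos: [0.595, 0.3176, 0.2772]
eef_rot: [3.078, 0.628, -0.001]
contact_force: [0.7, 0.4, -1.9]
gripper_width: 0.408
grasp_force: 29.6
time: 22.95
tcp_pos: [0.595, 0.3176, 0.2772]
eef_rot: [3.125, 0.32, -0.0]
contact_force: [0.5, 0.3, -1.7]
gripper_width: 0.408
grasp_force: 29.6
tcp [0.595  0.3176 0.2772] psi 11.69 tilt 0.02 w 0.408 F [ 0.5  0.3 -1.7] t 22.95
units [-4.09 10.88  4.61] twist z 0.04
```

```bash

python3 -m creep '{"offset":[[-0.11,0.3,0],[-0.19,0.5,0],[-0.26,0.7,0],[-0.26,0.7,0],[-0.26,0.7,0],[-0.26,0.7,0],[-0.26,0.7,0],[-0.26,0.7,0],[-0.26,0.7,0],[-0.26,0.7,0]],"twist":[[0,0,0.04],[0,0,0],[0,0,0],[0,0,0],[0,0,0],[0,0,0],[0,0,0],[0,0,0],[0,0,0],[0,0,0]],"hand":[20,20,20,20,20,20,20,20,20,20]}'
python3 -m creep '{"offset":[[-0.26,0.7,0],[-0.26,0.7,0],[-0.26,0.7,0],[-0.26,0.7,0],[-0.23,0.6,0],[-0.19,0.5,0],[-0.14,0.35,0],[-0.11,0.23,0],[0,0,0],[0,0,0]],"twist":[[0,0,0],[0,0,0],[0,0,0],[0,0,0],[0,0,0],[0,0,0],[0,0,0],[0,0,0],[0,0,0],[0,0,0]],"hand":[20,20,20,20,20,20,20,20,20,20]}'
python3 plan.py 0.523 -0.1417 0.093 11.5
```

```text
time: 23.95
tcp_pos: [0.5524, 0.046, 0.2773]
eef_rot: [3.125, 0.318, 0.0]
contact_force: [0.1, -0.7, -3.0]
gripper_width: 0.41
grasp_force: 29.6
time: 24.95
tcp_pos: [0.5223, -0.141, 0.277]
eef_rot: [-3.125, -0.318, -0.0]
contact_force: [-0.1, -0.1, -1.9]
gripper_width: 0.408
grasp_force: 29.6
tcp [ 0.5223 -0.141   0.277 ] psi 11.61 tilt 0.02 w 0.408 F [-0.1 -0.1 -1.9] t 24.95
units [0.01 0.02 4.6 ] twist z 0.02
```

```bash

python3 -m creep '{"offset":[[0,0.02,0.3],[0,0,0.5],[0,0,0.6],[0,0,0.6],[0,0,0.6],[0,0,0.6],[0,0,0.5],[0,0,0.4],[0,0,0.25],[0,0,0]],"twist":[[0,0,0],[0,0,0],[0,0,0],[0,0,0],[0,0,0],[0,0,0],[0,0,0],[0,0,0],[0,0,0],[0,0,0]],"hand":[20,20,20,20,20,20,20,20,20,20]}'
python3 -m creep '{"offset":[[0,0,0.1],[0,0,0.08],[0,0,0.04],[0,0,0.03],[0,0,0]],"twist":[[0,0,0],[0,0,0],[0,0,0],[0,0,0],[0,0,0]],"hand":[20,20,20,20,20]}'
```

```text
time: 25.95
tcp_pos: [0.5222, -0.1414, 0.102]
eef_rot: [-3.124, -0.318, 0.003]
contact_force: [-0.2, -0.4, -1.7]
gripper_width: 0.406
grasp_force: 29.6
time: 26.45
tcp_pos: [0.5226, -0.1424, 0.0931]
eef_rot: [3.125, 0.317, 0.0]
contact_force: [-0.4, 0.5, -0.3]
gripper_width: 0.411
grasp_force: 29.6
```

```bash

python3 -m creep '{"offset":[[0,0,0.02],[0,0,0],[0,0,0],[0,0,0],[0,0,-0.3],[0,0,-0.5],[0,0,-0.6],[0,0,-0.7],[0,0,-0.7],[0,0,-0.7]],"twist":[[0,0,0],[0,0,0],[0,0,0],[0,0,0],[0,0,0],[0,0,0],[0,0,0],[0,0,0],[0,0,0],[0,0,0]],"hand":[20,54,54,54,54,54,54,54,54,100]}'
python3 plan.py 0.6301 0.0941 0.06 88
python3 - <<'E'
from look import *
np.set_printoptions(precision=3,suppress=True)
snap('side','s7.png')
for n in ['box_tallest','box_second','box_third','box_smallest','glue']: print(n,[(round(d['p'],2),world(d['point'],'side')) for d in models.spot_point(n,'side')[:2]])
E
```

```text
time: 27.45
tcp_pos: [0.5223, -0.1422, 0.2343]
eef_rot: [3.125, 0.317, 0.001]
contact_force: [0.9, -1.1, -0.1]
gripper_width: 0.61
grasp_force: 0.0
tcp [ 0.5223 -0.1422  0.2343] psi 11.58 tilt 0.05 w 0.61 F [ 0.9 -1.1 -0.1] t 27.45
units [ 3.82 -5.25  4.36] twist z -15.28
box_tallest []
box_second [(0.51, array([ 0.498, -0.045, -0.004]))]
box_third [(0.69, array([ 0.633,  0.091, -0.002]))]
box_smallest [(0.63, array([0.456, 0.097, 0.   ]))]
glue [(0.75, array([ 0.543,  0.2  , -0.002])), (0.37, array([ 0.632,  0.093, -0.004]))]
```

Translate 9 rows, then twist 15.3.

```bash

python3 -m creep '{"offset":[[0.42,-0.58,0],[0.42,-0.58,0],[0.42,-0.58,0],[0.42,-0.58,0],[0.42,-0.58,0],[0.42,-0.58,0],[0.42,-0.58,0],[0.42,-0.58,0],[0.44,-0.58,0],[0,0,0]],"twist":[[0,0,0],[0,0,0],[0,0,0],[0,0,0],[0,0,0],[0,0,0],[0,0,0],[0,0,0],[0,0,0],[0,0,-1]],"hand":[100,100,100,100,100,100,100,100,100,100]}'
python3 -m creep '{"offset":[[0,0,0],[0,0,0],[0,0,0],[0,0,0],[0,0,0],[0,0,0],[0,0,0],[0,0,0],[0,0,0],[0,0,0]],"twist":[[0,0,-1],[0,0,-1],[0,0,-1],[0,0,-1],[0,0,-1],[0,0,-1],[0,0,-1],[0,0,-1],[0,0,-1],[0,0,-1]],"hand":[100,100,100,100,100,100,100,100,100,100]}'
python3 -m creep '{"offset":[[0,0,0],[0,0,0],[0,0,0],[0,0,0],[0,0,0]],"twist":[[0,0,-1],[0,0,-1],[0,0,-1],[0,0,-1],[0,0,-0.28]],"hand":[100,100,100,100,100]}'
python3 plan.py 0.6305 0.0935 0.06 88
```

```text
time: 28.75
tcp_pos: [0.6298, 0.0957, 0.2303]
eef_rot: [-3.107, -0.46, 0.004]
contact_force: [0.2, -0.0, 0.5]
gripper_width: 1.003
grasp_force: 0.0
time: 29.75
tcp_pos: [0.6291, 0.0928, 0.2308]
eef_rot: [-2.622, -1.728, 0.003]
contact_force: [0.3, 0.6, 0.3]
gripper_width: 0.996
grasp_force: 0.0
time: 30.25
tcp_pos: [0.6292, 0.0928, 0.231]
eef_rot: [-2.257, -2.183, 0.002]
contact_force: [-0.3, 0.5, 0.4]
gripper_width: 0.996
grasp_force: 0.0
tcp [0.6292 0.0928 0.231 ] psi 88.08 tilt 0.13 w 0.996 F [-0.3  0.5  0.4] t 30.25
units [0.02 0.04 4.27] twist z 0.02
```

```bash

python3 -m creep '{"offset":[[0.02,0.04,0.4],[0,0,0.6],[0,0,0.6],[0,0,0.6],[0,0,0.6],[0,0,0.5],[0,0,0.4],[0,0,0.35],[0,0,0.22],[0,0,0]],"twist":[[0,0,0],[0,0,0],[0,0,0],[0,0,0],[0,0,0],[0,0,0],[0,0,0],[0,0,0],[0,0,0],[0,0,0]],"hand":[100,100,100,100,100,100,100,100,100,100]}'
python3 -m creep '{"offset":[[0,0,0],[0,0,0],[0,0,0],[0,0,0],[0,0,0],[0,0,0],[0,0,0],[0,0,0],[0,0,0],[0,0,0]],"twist":[[0,0,0],[0,0,0],[0,0,0],[0,0,0],[0,0,0],[0,0,0],[0,0,0],[0,0,0],[0,0,0],[0,0,0]],"hand":[40,20,20,20,20,20,20,20,20,20]}'
python3 plan.py 0.5362 -0.2063 0.068 11.5
```

```text
time: 31.25
tcp_pos: [0.6303, 0.0935, 0.0599]
eef_rot: [-2.26, -2.18, 0.003]
contact_force: [-0.2, 0.0, -0.2]
gripper_width: 0.999
grasp_force: 0.0
time: 32.25
tcp_pos: [0.6311, 0.0935, 0.0614]
eef_rot: [-2.26, -2.182, -0.0]
contact_force: [0.0, -0.1, 1.3]
gripper_width: 0.404
grasp_force: 29.8
tcp [0.6311 0.0935 0.0614] psi 87.98 tilt 0.0 w 0.404 F [ 0.  -0.1  1.3] t 32.25
units [-7.57 -2.11 -0.17] twist z 15.3
```

```bash

python3 -m creep '{"offset":[[0,0,-0.2],[0,0,-0.4],[0,0,-0.6],[0,0,-0.6],[0,0,-0.6],[0,0,-0.6],[0,0,-0.6],[0,0,-0.6],[0,0,-0.4],[0,0,-0.2]],"twist":[[0,0,0],[0,0,0],[0,0,0],[0,0,0.4],[0,0,0.7],[0,0,1],[0,0,1],[0,0,1],[0,0,1],[0,0,1]],"hand":[20,20,20,20,20,20,20,20,20,20]}'
python3 -m creep '{"offset":[[0,0,0],[0,0,0],[0,0,0],[0,0,0],[0,0,0],[0,0,0],[0,0,0],[0,0,0],[0,0,0],[0,0,0]],"twist":[[0,0,1],[0,0,1],[0,0,1],[0,0,1],[0,0,1],[0,0,1],[0,0,1],[0,0,1],[0,0,0.8],[0,0,0.4]],"hand":[20,20,20,20,20,20,20,20,20,20]}'
python3 plan.py 0.5362 -0.2063 0.069 11.5
```

```text
time: 33.25
tcp_pos: [0.6313, 0.0935, 0.2556]
eef_rot: [2.756, 1.505, 0.004]
contact_force: [0.1, -0.6, -1.4]
gripper_width: 0.402
grasp_force: 29.8
time: 34.25
tcp_pos: [0.6309, 0.0935, 0.2537]
eef_rot: [-3.126, -0.31, 0.0]
contact_force: [0.5, 0.5, -1.1]
gripper_width: 0.406
grasp_force: 29.8
tcp [0.6309 0.0935 0.2537] psi 11.34 tilt 0.01 w 0.406 F [ 0.5  0.5 -1.1] t 34.25
units [-3.8   6.88  4.62] twist z -0.03
```

```bash

python3 -m creep '{"offset":[[-0.17,0.3,0],[-0.28,0.5,0],[-0.39,0.7,0],[-0.39,0.7,0],[-0.39,0.7,0],[-0.39,0.7,0],[-0.39,0.7,0],[-0.39,0.7,0],[-0.33,0.6,0],[-0.27,0.5,0]],"twist":[[0,0,-0.03],[0,0,0],[0,0,0],[0,0,0],[0,0,0],[0,0,0],[0,0,0],[0,0,0],[0,0,0],[0,0,0]],"hand":[20,20,20,20,20,20,20,20,20,20]}'
python3 -m creep '{"offset":[[-0.22,0.4,0],[-0.13,0.25,0],[-0.06,0.13,0],[0,0,0],[0,0,0]],"twist":[[0,0,0],[0,0,0],[0,0,0],[0,0,0],[0,0,0]],"hand":[20,20,20,20,20]}'
python3 plan.py 0.5362 -0.2063 0.069 11.5
python3 - <<'E'
from look import *
a=snap('side','s8.png'); cv2.imwrite('pics/s8c.png',cv2.resize(a[60:210,230:380,::-1],None,fx=3.5,fy=3.5,interpolation=cv2.INTER_CUBIC))
E
```

```text
time: 35.25
tcp_pos: [0.5462, -0.1749, 0.2537]
eef_rot: [3.125, 0.318, -0.0]
contact_force: [0.3, -0.1, -0.6]
gripper_width: 0.408
grasp_force: 29.8
time: 35.75
tcp_pos: [0.5377, -0.2062, 0.2534]
eef_rot: [-3.125, -0.319, -0.0]
contact_force: [-0.3, 0.5, -1.4]
gripper_width: 0.405
grasp_force: 29.8
tcp [ 0.5377 -0.2062  0.2534] psi 11.67 tilt 0.01 w 0.405 F [-0.3  0.5 -1.4] t 35.75
units [-0.04 -0.    4.61] twist z 0.03
```

View pics/s8c.png

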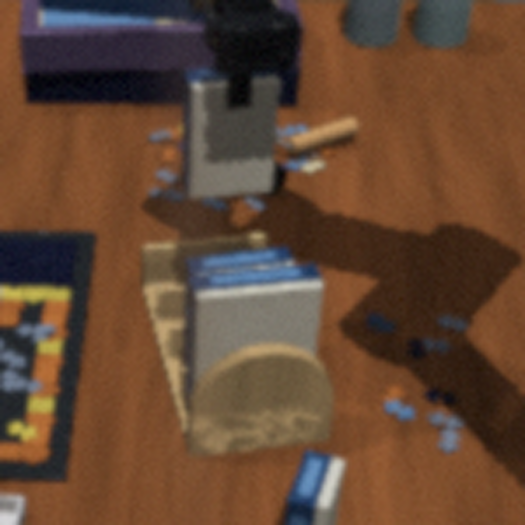

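Tallest (crop (255,300)) and second (240,260) stand in order; third hangs at (232,135). Lower it.

```bash

python3 -m creep '{"offset":[[-0.04,0,0.3],[0,0,0.5],[0,0,0.6],[0,0,0.6],[0,0,0.6],[0,0,0.6],[0,0,0.5],[0,0,0.4],[0,0,0.25],[0,0,0]],"twist":[[0,0,0],[0,0,0],[0,0,0],[0,0,0],[0,0,0],[0,0,0],[0,0,0],[0,0,0],[0,0,0],[0,0,0]],"hand":[20,20,20,20,20,20,20,20,20,20]}'
python3 -m creep '{"offset":[[0,0,0.1],[0,0,0.08],[0,0,0.04],[0,0,0.02],[0,0,0]],"twist":[[0,0,0],[0,0,0],[0,0,0],[0,0,0],[0,0,0]],"hand":[20,20,20,20,20]}'
```

```text
time: 36.8
tcp_pos: [0.5358, -0.2063, 0.0784]
eef_rot: [-3.124, -0.319, 0.003]
contact_force: [-0.7, 0.5, -1.4]
gripper_width: 0.407
grasp_force: 29.8
time: 37.3
tcp_pos: [0.5361, -0.207, 0.0699]
eef_rot: [3.125, 0.318, 0.0]
contact_force: [0.2, 0.5, -1.3]
gripper_width: 0.408
grasp_force: 29.8
```

```bash

python3 -m creep '{"offset":[[0,0,0.02],[0,0,0.015],[0,0,0],[0,0,0],[0,0,0],[0,0,0],[0,0,-0.3],[0,0,-0.5],[0,0,-0.7],[0,0,-0.7]],"twist":[[0,0,0],[0,0,0],[0,0,0],[0,0,0],[0,0,0],[0,0,0],[0,0,0],[0,0,0],[0,0,0],[0,0,0]],"hand":[20,20,20,54,54,54,54,54,54,54]}'
python3 -m creep '{"offset":[[0,0,-0.7],[0,0,-0.7],[0,0,-0.7],[0,0,-0.4]],"twist":[[0,0,0],[0,0,0],[0,0,0],[0,0,0]],"hand":[54,54,100,100]}'
python3 plan.py 0.4578 0.0964 0.034 74
```

```text
time: 38.3
tcp_pos: [0.536, -0.207, 0.1581]
eef_rot: [3.125, 0.318, 0.0]
contact_force: [0.5, -0.5, -0.1]
gripper_width: 0.539
grasp_force: 0.0
time: 38.7
tcp_pos: [0.5363, -0.2071, 0.2597]
eef_rot: [3.123, 0.318, 0.005]
contact_force: [-0.4, 0.5, -0.5]
gripper_width: 0.7
grasp_force: 0.0
tcp [ 0.5363 -0.2071  0.2597] psi 11.63 tilt 0.22 w 0.7 F [-0.4  0.5 -0.5] t 38.7
units [-0.41 -7.84  5.62] twist z -12.47
```

```bash

python3 -m creep '{"offset":[[-0.04,-0.78,0],[-0.04,-0.78,0],[-0.04,-0.78,0],[-0.04,-0.78,0],[-0.04,-0.78,0],[-0.04,-0.78,0],[-0.04,-0.78,0],[-0.04,-0.78,0],[-0.04,-0.78,0],[-0.05,-0.82,0]],"twist":[[0,0,0],[0,0,0],[0,0,0],[0,0,0],[0,0,0],[0,0,0],[0,0,0],[0,0,0],[0,0,0],[0,0,0]],"hand":[100,100,100,100,100,100,100,100,100,100]}'
python3 -m creep '{"offset":[[0,0,0.2],[0,0,0.2],[0,0,0.2],[0,0,0.2],[0,0,0.2],[0,0,0.2],[0,0,0.2],[0,0,0.2],[0,0,0.2],[0,0,0.2]],"twist":[[0,0,-1],[0,0,-1],[0,0,-1],[0,0,-1],[0,0,-1],[0,0,-1],[0,0,-1],[0,0,-1],[0,0,-1],[0,0,-1]],"hand":[100,100,100,100,100,100,100,100,100,100]}'
python3 -m creep '{"offset":[[0,0,0.2],[0,0,0.2],[0,0,0.2],[0,0,0]],"twist":[[0,0,-1],[0,0,-1],[0,0,-0.45],[0,0,0]],"hand":[100,100,100,100]}'
python3 plan.py 0.4578 0.0964 0.034 74
```

```text
time: 39.7
tcp_pos: [0.4563, 0.098, 0.2573]
eef_rot: [3.125, 0.318, 0.002]
contact_force: [-0.4, 0.1, -0.7]
gripper_width: 1.001
grasp_force: 0.0
time: 40.7
tcp_pos: [0.4569, 0.0969, 0.1769]
eef_rot: [2.695, 1.614, 0.001]
contact_force: [-0.2, 0.0, 0.6]
gripper_width: 0.999
grasp_force: 0.0
time: 41.1
tcp_pos: [0.4565, 0.0969, 0.1523]
eef_rot: [-2.51, -1.888, 0.001]
contact_force: [0.5, -0.3, 0.6]
gripper_width: 1.003
grasp_force: 0.0
tcp [0.4565 0.0969 0.1523] psi 73.89 tilt 0.05 w 1.003 F [ 0.5 -0.3  0.6] t 41.1
units [-0.    0.04  2.96] twist z -0.02
```

```bash

python3 -m creep '{"offset":[[0,0.04,0.4],[0,0,0.6],[0,0,0.6],[0,0,0.5],[0,0,0.4],[0,0,0.3],[0,0,0.16],[0,0,0],[0,0,0],[0,0,0]],"twist":[[0,0,0],[0,0,0],[0,0,0],[0,0,0],[0,0,0],[0,0,0],[0,0,0],[0,0,0],[0,0,0],[0,0,0]],"hand":[100,100,100,100,100,100,100,100,60,20]}'
python3 -m creep '{"offset":[[0,0,0],[0,0,0],[0,0,0],[0,0,0],[0,0,0],[0,0,0],[0,0,0],[0,0,0]],"twist":[[0,0,0],[0,0,0],[0,0,0],[0,0,0],[0,0,0],[0,0,0],[0,0,0],[0,0,0]],"hand":[20,20,20,20,20,20,20,20]}'
python3 plan.py 0.5493 -0.271 0.042 11.5
```

```text
time: 42.1
tcp_pos: [0.4588, 0.0964, 0.0347]
eef_rot: [2.51, 1.887, 0.002]
contact_force: [0.2, -0.3, 1.0]
gripper_width: 0.844
grasp_force: 0.0
time: 42.9
tcp_pos: [0.4583, 0.0964, 0.0339]
eef_rot: [-2.511, -1.888, 0.0]
contact_force: [-0.5, 0.7, 0.6]
gripper_width: 0.405
grasp_force: 29.8
tcp [0.4583 0.0964 0.0339] psi 73.88 tilt 0.01 w 0.405 F [-0.5  0.7  0.6] t 42.9
units [-8.19  4.74 -0.2 ] twist z 12.48
```

```bash

python3 -m creep '{"offset":[[0,0,-0.2],[0,0,-0.4],[0,0,-0.6],[0,0,-0.7],[0,0,-0.7],[0,0,-0.7],[0,0,-0.7],[0,0,-0.6],[0,0,-0.3],[0,0,-0.1]],"twist":[[0,0,0],[0,0,0],[0,0,0],[0,0,0.4],[0,0,0.7],[0,0,1],[0,0,1],[0,0,1],[0,0,1],[0,0,1]],"hand":[20,20,20,20,20,20,20,20,20,20]}'
python3 -m creep '{"offset":[[0,0,0],[0,0,0],[0,0,0],[0,0,0],[0,0,0],[0,0,0],[0,0,0],[0,0,0]],"twist":[[0,0,1],[0,0,1],[0,0,1],[0,0,1],[0,0,1],[0,0,0.8],[0,0,0.58],[0,0,0]],"hand":[20,20,20,20,20,20,20,20]}'
python3 plan.py 0.5493 -0.271 0.042 11.5
```

```text
time: 43.9
tcp_pos: [0.4586, 0.0964, 0.2359]
eef_rot: [2.92, 1.155, 0.004]
contact_force: [0.2, -0.7, -1.6]
gripper_width: 0.403
grasp_force: 29.8
time: 44.7
tcp_pos: [0.4581, 0.0964, 0.2344]
eef_rot: [3.126, 0.314, 0.0]
contact_force: [0.4, -0.4, -1.5]
gripper_width: 0.404
grasp_force: 29.8
tcp [0.4581 0.0964 0.2344] psi 11.46 tilt 0.01 w 0.404 F [ 0.4 -0.4 -1.5] t 44.7
units [0.41 9.46 4.81] twist z -0.01
```

```bash

python3 -m creep '{"offset":[[0,0.3,0],[0,0.5,0],[0.04,0.7,0],[0.04,0.7,0],[0.04,0.7,0],[0.04,0.7,0],[0.04,0.7,0],[0.04,0.7,0],[0.04,0.7,0],[0.04,0.7,0]],"twist":[[0,0,0],[0,0,0],[0,0,0],[0,0,0],[0,0,0],[0,0,0],[0,0,0],[0,0,0],[0,0,0],[0,0,0]],"hand":[20,20,20,20,20,20,20,20,20,20]}'
python3 -m creep '{"offset":[[0.04,0.7,0],[0.04,0.7,0],[0.01,0.6,0],[0,0.5,0],[0,0.35,0],[0,0.21,0],[0,0,0],[0,0,0]],"twist":[[0,0,0],[0,0,0],[0,0,0],[0,0,0],[0,0,0],[0,0,0],[0,0,0],[0,0,0]],"hand":[20,20,20,20,20,20,20,20]}'
python3 plan.py 0.5493 -0.271 0.042 11.5
```

```text
time: 45.7
tcp_pos: [0.5217, -0.1539, 0.234]
eef_rot: [3.126, 0.315, -0.0]
contact_force: [0.2, -0.0, -0.9]
gripper_width: 0.406
grasp_force: 29.8
time: 46.5
tcp_pos: [0.5496, -0.2707, 0.234]
eef_rot: [-3.125, -0.315, 0.0]
contact_force: [-0.2, 0.9, 0.2]
gripper_width: 0.406
grasp_force: 29.8
tcp [ 0.5496 -0.2707  0.234 ] psi 11.51 tilt 0.02 w 0.406 F [-0.2  0.9  0.2] t 46.5
units [-0.01  0.01  4.8 ] twist z 0.0
```

```bash

python3 -m creep '{"offset":[[0,0.01,0.3],[0,0,0.5],[0,0,0.6],[0,0,0.6],[0,0,0.6],[0,0,0.6],[0,0,0.6],[0,0,0.4],[0,0,0.35],[0,0,0]],"twist":[[0,0,0],[0,0,0],[0,0,0],[0,0,0],[0,0,0],[0,0,0],[0,0,0],[0,0,0],[0,0,0],[0,0,0]],"hand":[20,20,20,20,20,20,20,20,20,20]}'
python3 -m creep '{"offset":[[0,0,0.1],[0,0,0.08],[0,0,0.04],[0,0,0.03],[0,0,0]],"twist":[[0,0,0],[0,0,0],[0,0,0],[0,0,0],[0,0,0]],"hand":[20,20,20,20,20]}'
```

```text
time: 47.5
tcp_pos: [0.5487, -0.2701, 0.0497]
eef_rot: [-3.123, -0.315, 0.005]
contact_force: [-0.1, -0.3, -1.5]
gripper_width: 0.405
grasp_force: 29.8
time: 48.0
tcp_pos: [0.5499, -0.2715, 0.0421]
eef_rot: [3.126, 0.314, 0.0]
contact_force: [-0.1, -0.5, -0.5]
gripper_width: 0.407
grasp_force: 29.8
```

```bash

python3 -m creep '{"offset":[[0,0,0.02],[0,0,0.01],[0,0,0],[0,0,0],[0,0,0],[0,0,0],[0,0,-0.3],[0,0,-0.5],[0,0,-0.7],[0,0,-0.7]],"twist":[[0,0,0],[0,0,0],[0,0,0],[0,0,0],[0,0,0],[0,0,0],[0,0,0],[0,0,0],[0,0,0],[0,0,0]],"hand":[20,20,20,54,54,54,54,54,54,54]}'
python3 -m creep '{"offset":[[0,0,-0.7],[0,0,-0.7],[0,0,-0.7],[-0.7,0,-0.7],[-0.7,0.3,0],[-0.7,0.6,0],[-0.7,0.6,0],[-0.7,0.6,0],[-0.5,0.6,0],[0,0.6,0]],"twist":[[0,0,0],[0,0,0],[0,0,0],[0,0,0],[0,0,0],[0,0,0],[0,0,0],[0,0,0],[0,0,0],[0,0,0]],"hand":[54,54,54,54,54,54,54,54,54,54]}'
python3 -m creep '{"offset":[[-0.3,0.6,0],[-0.3,0.6,0],[-0.3,0.6,0],[0,0,0]],"twist":[[0,0,0],[0,0,0],[0,0,0],[0,0,0]],"hand":[54,54,54,54]}'
python3 - <<'E'
from look import *
b=snap('top','t9.png'); a=snap('side','s9.png')
B=cv2.resize(b[180:280,275:405,::-1],None,fx=3,fy=3,interpolation=cv2.INTER_CUBIC)
A=cv2.resize(a[75:210,240:370,::-1],None,fx=3,fy=3,interpolation=cv2.INTER_CUBIC)
B=cv2.copyMakeBorder(B,0,A.shape[0]-B.shape[0],0,0,cv2.BORDER_CONSTANT)
cv2.imwrite('pics/m9.png',np.hstack([A,B]))
E
```

```text
time: 49.0
tcp_pos: [0.5498, -0.2715, 0.1305]
eef_rot: [3.126, 0.314, 0.0]
contact_force: [0.2, 0.0, 0.2]
gripper_width: 0.539
grasp_force: 0.0
time: 50.0
tcp_pos: [0.4173, -0.4343, 0.2422]
eef_rot: [3.125, 0.31, 0.0]
contact_force: [0.7, -0.7, 1.1]
gripper_width: 0.545
grasp_force: 0.0
time: 50.4
tcp_pos: [0.3969, -0.5128, 0.2406]
eef_rot: [3.126, 0.31, -0.001]
contact_force: [0.2, 0.2, -0.0]
gripper_width: 0.54
grasp_force: 0.0
```

View pics/m9.png

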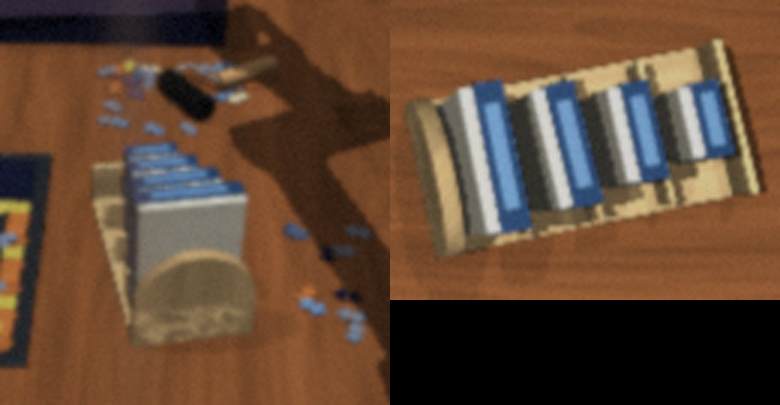

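```bash
python3 - <<'E'
from look import *
a=np.radians(11.5);R=np.array([[np.cos(a),np.sin(a)],[-np.sin(a),np.cos(a)]])
for z,u,v in [(.173,493,158),(.148,567,148),(.123,635,133),(.098,705,121)]:
    w=pix2w(275+(u-391)/3,180+(v-1)/3,z,'top')[:2]; print(w.round(4),(R@(w-[.5296,-.174])).round(4))
s=r.sense();print(s['time'],s['gripper_width'])
E
```

```text
[ 0.5108 -0.0748] [0.0014 0.1009]
[ 0.5212 -0.1392] [-0.0012  0.0358]
[ 0.5362 -0.2019] [ 0.0009 -0.0286]
[ 0.5494 -0.2693] [ 0.0004 -0.0973]
50.5 0.5378350518066561
```

All four measure within 5 mm of their slot centres, against the 16 mm allowed. Handing in.

```bash
python3 -c "
from bench import r
print(r.close_job())"
```

```text
the job is handed in; nothing more can be done
None
```

I handed the job in at 50.5 s. All four boxes stand in the rack in height order, the tallest beside the arched end and each within about 5 mm of its slot centre in the last picture. I never moved the mug, jar, glue or tray, though I didn't re-measure them at the end, and the hand-in call gave no verdict.

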